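Seat the ejector pads of a cutting die

TASK

Get the cutting die ready for the press: with the fingertips push the raised long pad, then the raised square pad, then the raised round pad straight down until each is about level with the low pads that are already seated, finishing each before starting the next. Push lightly, never leaning hard on a pad or pulling one up; leave the plus-shaped pad standing as it is and leave all the loose things where they are.

Things in the scene. Friction and masses are not known exactly. Their poses are not given: they have to be found in the camera images.
- die_board: the cutting die: fixed plywood board 270 (x) x 350 (y) x 18 mm lying flat, origin at the centre of its underside. Above its upper face: thin steel rules 8 mm high, and three already seated black 22 x 36 mm pads, tops 14 mm up. The four raised pads stand towards its corners in any arrangement, about 120 mm apart along x and 200 mm along y.
- bar_top (a point): the long pad: a black narrow bar 80 mm long (along its y) and 18 mm wide (x), 10 mm thick, carried on a short steel stem above the die board. This point is the centre of its flat top face; it goes down with the pad; z is up.
- square_top (a point): the square pad: black, 40 x 40 mm, 10 mm thick, carried on a short steel stem above the die board. This point is the centre of its flat top face; it goes down with the pad; z is up.
- round_top (a point): the round pad: a black disc 40 mm across, 10 mm thick, carried on a short steel stem above the die board. This point is the centre of its flat top face; it goes down with the pad; z is up.
- cross_top (a point): the plus-shaped pad: black, two crossed arms 46 mm long and 15 mm wide; the one to be left standing, 10 mm thick, carried on a short steel stem above the die board. This point is the centre of its flat top face; it goes down with the pad; z is up.
- bar_pad (a joint): how far the long pad has been pushed straight down, in m: starts at 0 to 0.002 (top about 26 to 24 mm above the board's upper face), 0.012 is level with the seated pads, hard stop 0.016; negative if pulled up. The stem is a friction fit: about 4 N moves it and it stays where it is left.
- square_pad (a joint): how far the square pad has been pushed straight down, in m: starts at 0 to 0.002 (top about 26 to 24 mm above the board's upper face), 0.012 is level with the seated pads, hard stop 0.016; negative if pulled up. The stem is a friction fit: about 4 N moves it and it stays where it is left.
- round_pad (a joint): how far the round pad has been pushed straight down, in m: starts at 0 to 0.002 (top about 26 to 24 mm above the board's upper face), 0.012 is level with the seated pads, hard stop 0.016; negative if pulled up. The stem is a friction fit: about 4 N moves it and it stays where it is left.
- cross_pad (a joint): how far the plus-shaped pad has been pushed straight down, in m: starts at 0 to 0.002 (top about 26 to 24 mm above the board's upper face), 0.012 is level with the seated pads, hard stop 0.016; negative if pulled up. The stem is a friction fit: about 4 N moves it and it stays where it is left.
- bar_foot: steel foot of the long pad, 16 mm across and 3 mm high, fixed on the board straight under the pad's centre; its x and y axes are the pad's
- square_foot: steel foot of the square pad, 16 mm across and 3 mm high, fixed on the board straight under the pad's centre; its x and y axes are the pad's
- round_foot: steel foot of the round pad, 16 mm across and 3 mm high, fixed on the board straight under the pad's centre; its x and y axes are the pad's
- cross_foot: steel foot of the plus-shaped pad, 16 mm across and 3 mm high, fixed on the board straight under the pad's centre; its x and y axes are the pad's
- glue_jar: small closed glue jar, 38 mm wide, 50 mm tall, standing on the die board near its middle; loose, to be left alone; origin at the centre of its underside
- weight: small turned brass weight with a waist, 28 mm wide, 36 mm tall, standing on the die board between two of the pads; loose, to be left alone; origin at the centre of its underside
- tape_roll: roll of brown tape lying flat on the table to the robot's right, 100 mm across, 24 mm high; loose, to be left alone; origin at the centre of its underside
- hammer: hammer lying on the table to the robot's right; loose, to be left alone; origin at the middle of its length, underside
- oil_bottle: white bottle, 60 mm wide, 160 mm tall, standing on the table to the robot's left; loose, to be left alone; origin at the centre of its underside
- brush: brush lying on the table to the robot's left; loose, to be left alone; origin at the middle of its length, underside
- ply_offcut: plywood offcut 90 x 60 x 18 mm on the table to the robot's left; loose, to be left alone; origin at the centre of its underside

How it is judged:
By the outcome, as a careful person would: the job done as asked, in the order asked, and still so for the second after the job is handed in, with the robot touching nothing.
It also fails if it takes over 51 s, if anything falls off the work surface, if the arm or the gripper's body presses on something with over 40 N, if the wrist force passes 120 N, or if a joint passes its speed limit or range.

ROBOT

A 6-joint arm with a two-finger parallel gripper is mounted at the origin on the work surface. World frame = base frame: x ahead of the robot, y to its left, z up, the work surface at z = 0. Lengths are in m, angles in rad, forces in N, time in s.
With the tool pointing down it reaches from about 0.35 to 0.975 m from the base axis. Payload 4.9 kg.
Tool frame: the origin (TCP) lies midway between the tips of the shut fingers; the grasp point (between the pads) lies behind it (manip.tcp_to_grasp is the z of the grasp point in the tool frame, in m); z points along the fingers, y is the direction in which the jaws open and shut (so a half turn about z gives the same grasp; the last joint's range is limited). The gripper opens to 85 mm and grips with 20 to 120 N. Pads are 22 mm wide; open, the fingers measure 114 mm over their backs; the gripper's body (76 mm by 85 mm) begins 54 mm behind the grasp point. The pads swing forward as they close: fully open they stand 13 mm farther back than shut.
Start: joints at [-1.338, 0.053, 1.613, -0, 1.476, -0.119], TCP at [0.215, -0.587, 0.231] pointing down, gripper open.
Joint ranges: [-3.01, 3.01], [-1.01, 2.22], [0.06, 2.58], [-1.02, 4.17], [0.09, 2.62], [-3.14, 3.14]. Speed limits (rad/s): [2.57, 2.57, 3.14, 3.14, 3.14, 3.14].

INTERFACE

Orientations are given as a unit quaternion [w, x, y, z].
In Python, from plant import status, vision, order, regions_of, manip gives the robot as it stands. The module is installed in compiled form; this text tells all that it offers.
- The arm moves only by the shell command python3 -m crank 'ROWS'. ROWS is JSON, one flat list of numbers, 5 for each row, row after row: the shift along the tool's x, y, z in mm, then the turn about the tool's z in degrees, then the opening in per cent of the stroke, from 0 (shut) to 100 (fully open). In form: [tx, ty, tz, yaw, fingers, tx, ty, tz, yaw, fingers, ...]. A call has exactly 10 rows; each row is the pose to reach, as a shift and turn from the pose commanded when the call began, along the tool's axes at that moment; what a row does not reach only later rows make up. A row lasts 1/10 s, in which the tool goes at most 50 mm and 8.59 degrees, less where a joint would pass 70% of its speed; a pose out of reach is approached as far as the arm can. A call with a gripper value outside its range is refused whole. The fingers move at their own pace and stop on an object; the grip force is fixed at half the most. Time passes only in rows, so rows that repeat a pose let the fingers close, or fill a call up. It gives the time, the measured TCP pose, the force and the opening at its end, in the units of the state.
- status.state(): the state, without advancing time (a new reading comes with each control period).
- vision.grab_frame(name): name is "scene" or "top" or "wrist"; returns (picture, depth): 384x512x3 uint8, red, green, blue; 384x512 float32, m along the optical axis (not along the pixel's ray), 0 where there is no reading.
- vision.get_calibration(name): a dict with "camera_matrix" (3x3 intrinsics, pixels), "R" (3x3) and "t" (3): a world point X has camera coordinates R X + t. Camera axes: x right, y down, z forward; pixel columns grow to the right and rows downward; lengths in m; the calibration is good to about 2 mm. A picture is of the moment at which its call begins: read the wrist's pose just before it. get_calibration takes no time and is no camera call; for the wrist camera it gives the pose at the moment of the call.
- order.job_done(): hands the job in, once; it reports no verdict.
Trained networks look in the newest picture that a camera, given by its name, has taken for a name from the list of things; names that differ only in an ending like _2 or _b are one class to them, and where a whole thing is asked for, a point or a joint stands for the part that bears it (a point fixed in the world has none). Each returns a list of dicts, best first, with "confidence" (0 to 1); they miss things now and then, are a little off and sometimes report something else, mostly with a low value. They report only what shows in the picture. A call takes as long as a camera call.
- regions_of(camera, name): "region" (384x512 bool, what is visible of it) and "extent" ([centre column, centre row, width, height] in pixels, round what is visible of it).
The state is a dict: "time": time; "joint_pos": joint angles; "joint_vel": joint speeds; "joint_efforts": joint torques, N m; "tool_pos": TCP position; "tool_rot": TCP orientation; "contact_force": force on the tool from outside, world axes, zero at the start; "ft_torque": the same for the moment, N m; "gripper_width": opening from 0.0 (shut) to 1.0 (fully open).
Only numpy, scipy, OpenCV 4.12 (cv2) and the standard library are available. Lean on these libraries where they do the work, as an engineer would, in place of code of your own. Each camera call takes 0.05 s, during which the arm holds its last target. There are 200 camera calls.

## Working session

There is one attempt and no reset: what is moved stays moved. The work goes in short steps, Python scripts to look and compute and a shell command to move; the robot and the scene stay as the last step left them, time stands still between calls to the robot, and variables do not carry over. Pictures are saved under pics/ and viewed, on a budget of 10 in all, crops included, one or two more only if the job needs it, and the job is handed in when it is done.

```bash
mkdir -p pics; cat > h.py <<'E'
import numpy as np, cv2
from plant import status, vision, order, regions_of, manip
def world(cam,d,cal,mask):
    v,u=np.nonzero(mask&(d>0)); z=d[v,u]; K=np.array(cal["camera_matrix"])
    p=np.stack([(u-K[0,2])/K[0,0]*z,(v-K[1,2])/K[1,1]*z,z],1)
    return (p-np.array(cal["t"]))@np.array(cal["R"])
E
python3 - <<'E'
from h import *
s=status.state(); print(s["time"],s["tool_pos"],s["tool_rot"],s["contact_force"],manip.tcp_to_grasp)
for c in ["top","scene"]:
    im,d=vision.grab_frame(c); cal=vision.get_calibration(c)
    cv2.imwrite(f"pics/{c}0.png",im[:,:,::-1])
    if c=="top":
        for n in ["bar_top","square_top","round_top","cross_top","glue_jar","weight","die_board"]:
            for r in regions_of(c,n)[:2]:
                p=world(c,d,cal,r["region"]); 
                if len(p)==0: continue
                zt=np.percentile(p[:,2],70); q=p[abs(p[:,2]-zt)<.004]
                m=(q.max(0)+q.min(0))/2
                rc=cv2.minAreaRect((q[:,:2]*1000).astype(np.float32))
                print(n,round(r["confidence"],2),np.round(r["extent"]),"med",np.round(np.median(q,0),4),np.round(rc[0],1),np.round(rc[1],1),round(rc[2],1),len(p))
E
```

```text
0.0 [ 0.21522321 -0.5860981   0.23001211] [-1.05927683e-03  9.84567830e-01  1.75000174e-01 -6.70776029e-05] [ 0.56901912 -0.23831442  0.14888714] -0.0187
square_top 0.66 [220. 163.  14.  15.] med [0.6488 0.1591 0.044 ] [648.6 158.4] [36.7 37.2] 71.3 111
round_top 0.69 [269. 204.   5.  14.] med [ 0.517  -0.019   0.0441] [517.1 -18.9] [34.3 34.8] 89.9 108
die_board 0.55 [243. 186. 102.  87.] med [0.5745 0.064  0.0194] [580.8  69.3] [349.9 269.7] 84.9 6967
```

```bash
python3 - <<'E'
import cv2
im=cv2.imread("pics/top0.png")
cv2.imwrite("pics/topc.png",cv2.resize(im[130:240,180:310],None,fx=5,fy=5,interpolation=cv2.INTER_CUBIC))
E
```

```text
(no output)
```

View pics/topc.png

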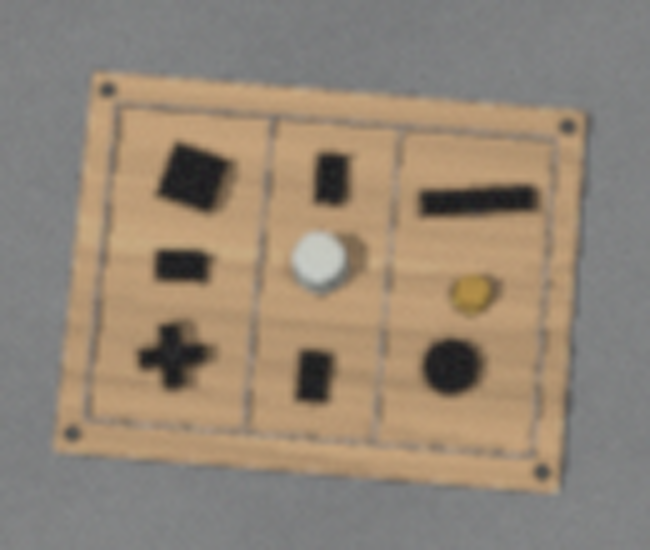

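View pics/scene0.png

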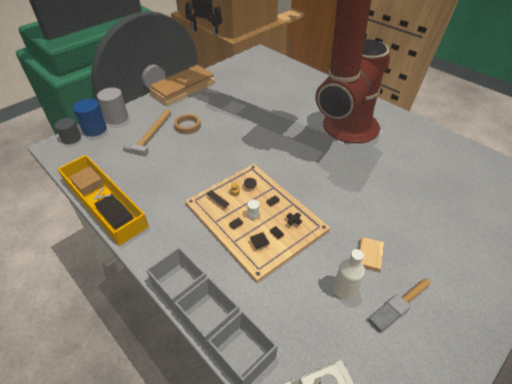

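The top view shows the square pad at crop (195,178), cross (175,355), bar (478,200), round (452,366), weight (472,293) and jar (320,260). The three seated pads lie at (332,178), (182,266) and (315,375). Image right is −y and image down is −x.

```bash
cat >> h.py <<'E'
def onplane(cal,uv,z):
    K=np.array(cal["camera_matrix"]);R=np.array(cal["R"]);t=np.array(cal["t"])
    r=np.c_[uv,np.ones(len(uv))]@np.linalg.inv(K).T@R; c=-R.T@t
    return c+r*((z-c[2])/r[:,2])[:,None]
E
python3 - <<'E'
from h import *
im,d=vision.grab_frame("top"); cal=vision.get_calibration("top")
S=slice(145,225),slice(192,298)
m=np.zeros(im.shape[:2],np.uint8); m[S]=(im[S].max(2)<75)
n,l,st,ce=cv2.connectedComponentsWithStats(m)
for i in range(1,n):
    if st[i,4]<30: continue
    p=world("top",d,cal,l==i); z=np.median(p[:,2])
    w=onplane(cal,np.argwhere(l==i)[:,::-1].astype(float),z)
    er=cv2.minAreaRect((w[:,:2]*1000).astype(np.float32))
    print(np.round(ce[i]),st[i,4],"z",round(z,4),"ctr",np.round(w.mean(0)[:2],4),"rect",np.round(er[0],1),np.round(er[1],1),round(er[2],1))
g=np.zeros_like(m,bool); g[225:228,215:280]=1
print("board z",np.median(world("top",d,cal,(d>0)&(m==0)&np.pad(np.ones((10,40),bool),((150,224),(225,247))))[:,2]))
s=status.state();print(s["tool_pos"],s["contact_force"],s["time"])
E
```

```text
[218. 165.] 112 z 0.0425 ctr [0.6507 0.159 ] rect [650.8 158.9] [36.7 35.4] 70.9
[246. 165.] 51 z 0.033 ctr [0.651 0.064] rect [650.3  64.7] [17.4 31.9] 89.7
[275. 170.] 91 z 0.0426 ctr [ 0.6327 -0.0377] rect [631.7 -37.5] [76.1 14. ] 89.5
[216. 183.] 48 z 0.0319 ctr [0.5907 0.1676] rect [591.4 167.1] [27.9 17.5] 89.5
[214. 201.] 79 z 0.042 ctr [0.5271 0.172 ] rect [527.6 172.5] [34.5 33.5] 51.0
[270. 203.] 86 z 0.0432 ctr [ 0.5181 -0.0181] rect [519.  -18.9] [34.2 30.9] 89.5
[242. 205.] 50 z 0.0322 ctr [0.513  0.0763] rect [512.3  75.6] [17.2 27.7] 89.8
board z 0.01873313596343968
[ 0.21536102 -0.58669314  0.23128319] [-0.37808706 -0.48476552 -0.30943068] 0.5
```

```bash
python3 -m crank '[20,-13,0,0,0, 60,-38,0,2,0, 105,-67,0,4,0, 150,-96,0,7,0, 195,-125,0,9,0, 240,-153,0,12,0, 285,-182,0,14,0, 330,-211,0,16,0, 375,-239,0,18,0, 420,-268,0,20,0]'; python3 -m crank '[32,-24,0,0,0, 60,-46,0,0,0, 85,-65,0,0,0, 110,-78,0,0,0, 125,-85,0,0,0, 130,-87,0,0,0, 130,-87,0,0,0, 130,-87,0,0,0, 130,-87,0,0,0, 130,-87,0,0,0]'; python3 - <<'E'
from h import *
from scipy.spatial.transform import Rotation as R
s=status.state(); q=s["tool_rot"]; print(R.from_quat([q[1],q[2],q[3],q[0]]).as_matrix().round(3))
im,d=vision.grab_frame("wrist");cv2.imwrite("pics/w1.png",im[:,:,::-1]); cal=vision.get_calibration("wrist")
m=(im.max(2)<60).astype(np.uint8)
n,l,st,ce=cv2.connectedComponentsWithStats(m)
for i in range(1,n):
    if st[i,4]<200: continue
    p=world("w",d,cal,l==i); 
    if len(p)<50: continue
    z=np.median(p[:,2]); w=onplane(cal,np.argwhere(l==i)[:,::-1].astype(float),z)
    er=cv2.minAreaRect((w[:,:2]*1000).astype(np.float32))
    print(np.round(ce[i]),st[i,4],"z",round(z,4),np.round(er[0],1),np.round(er[1],1),round(er[2],1))
E
```

```text
time: 1.5
tool_pos: [0.5018, -0.2103, 0.2317]
tool_rot: [0.0, 1.0, 0.001, 0.0]
contact_force: [0.4, -1.4, -0.1]
gripper_width: -0.001
time: 2.5
tool_pos: [0.6301, -0.1252, 0.2315]
tool_rot: [0.0, 1.0, 0.001, 0.0]
contact_force: [0.2, 0.1, 0.3]
gripper_width: -0.0
[[ 1.     0.002  0.   ]
 [ 0.002 -1.    -0.   ]
 [ 0.     0.    -1.   ]]
[ 77. 146.] 671 z 0.0331 [651.3  62.2] [22.7 33.3] 84.9
[171. 166.] 1114 z 0.0435 [633.  -38.1] [16.1 77.5] 2.4
[254. 339.] 37345 z 0.3052 [ 647.9 -124.9] [ 43.4 139.2] 0.1
[  6. 258.] 268 z 0.0426 [521.4 156.8] [16.7 34.3] 77.6
[161. 264.] 799 z 0.0445 [519.  -18.6] [34.9 40.3] 55.3
[ 84. 263.] 513 z 0.0333 [513.6  74.9] [22.3 36.3] 85.6
```

View pics/w1.png

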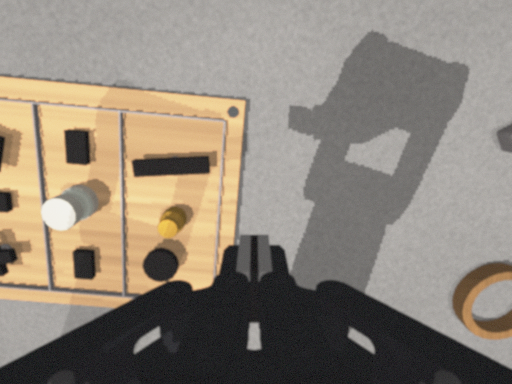

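The wrist view shows the shut fingers at (254,250), clear of everything. The bar is at (171,166), the round pad at (161,264) and the weight at (170,225).

```bash
python3 -m crank '[1,-25,10,0,0, 2,-55,30,0,0, 3,-75,60,0,0, 3,-85,90,0,0, 3,-87,115,0,0, 3,-87,138,0,0, 3,-87,155,0,0, 3,-87,167,0,0, 3,-87,171,0,0, 3,-87,171,0,0]'; python3 -m crank '[0,0,3,0,0, 0,0,6,0,0, 0,0,9,0,0, 0,0,11,0,0, 0,0,13,0,0, 0,0,13,0,0, 0,0,13,0,0, 0,0,13,0,0, 0,0,13,0,0, 0,0,13,0,0]'
```

```text
time: 3.55
tool_pos: [0.6334, -0.0379, 0.0603]
tool_rot: [-0.0, 1.0, 0.001, -0.0]
contact_force: [-0.5, 0.1, -0.3]
gripper_width: 0.002
time: 4.55
tool_pos: [0.6334, -0.0377, 0.0474]
tool_rot: [0.0, 1.0, 0.001, 0.0]
contact_force: [-0.3, 0.1, -0.6]
gripper_width: -0.002
```

```bash
python3 -m crank '[0,0,1,0,0, 0,0,2,0,0, 0,0,3,0,0, 0,0,4,0,0, 0,0,5,0,0, 0,0,6,0,0, 0,0,7,0,0, 0,0,7.5,0,0, 0,0,8,0,0, 0,0,8,0,0]'; python3 -m crank '[0,0,1,0,0, 0,0,2,0,0, 0,0,3,0,0, 0,0,4,0,0, 0,0,4,0,0, 0,0,4,0,0, 0,0,4,0,0, 0,0,4,0,0, 0,0,4,0,0, 0,0,4,0,0]'
```

```text
time: 5.55
tool_pos: [0.6333, -0.0377, 0.0393]
tool_rot: [0.0, 1.0, 0.001, -0.0]
contact_force: [-2.1, 0.2, 4.0]
gripper_width: 0.003
time: 6.55
tool_pos: [0.6333, -0.0377, 0.0351]
tool_rot: [-0.0, 1.0, 0.001, 0.0]
contact_force: [-0.6, -0.6, -0.5]
gripper_width: -0.001
```

```bash
python3 -m crank '[0,0,1,0,0, 0,0,2,0,0, 0,0,3,0,0, 0,0,3,0,0, 0,0,3,0,0, 0,0,3,0,0, 0,0,3,0,0, 0,0,3,0,0, 0,0,3,0,0, 0,0,3,0,0]'; python3 -m crank '[0,0,-5,0,0, 0,0,-20,0,0, 0,0,-50,0,0, 0,20,-85,0,0, 0,50,-118,0,0, 0,75,-118,0,0, 0,90,-118,0,0, 0,90,-118,0,0, 0,90,-118,0,0, 0,90,-118,0,0]'
cat > look.py <<'E'
from h import *
import sys
im,d=vision.grab_frame("wrist");cal=vision.get_calibration("wrist")
im2,d2=vision.grab_frame("top");c2=vision.get_calibration("top")
if len(sys.argv)>1: cv2.imwrite(sys.argv[1],im[:,:,::-1])
for nm,im,d,cal,mn in (("wrist",im,d,cal,200),("top",im2,d2,c2,30)):
    m=(im.max(2)<(60 if nm=="wrist" else 75)).astype(np.uint8)
    n,l,st,ce=cv2.connectedComponentsWithStats(m)
    for i in range(1,n):
        if st[i,4]<mn: continue
        p=world(nm,d,cal,l==i)
        if len(p)<20: continue
        z=np.median(p[:,2]); w=onplane(cal,np.argwhere(l==i)[:,::-1].astype(float),z)
        er=cv2.minAreaRect((w[:,:2]*1000).astype(np.float32)); c=er[0]
        if z<.06 and 450<c[0]<720 and -110<c[1]<250: print(nm,np.round(ce[i]),st[i,4],"z",round(z,4),np.round(er[0],1),np.round(er[1],1),round(er[2],1))
E
python3 look.py pics/w2.png
```

```text
time: 7.55
tool_pos: [0.6334, -0.0377, 0.0323]
tool_rot: [-0.0, 1.0, 0.001, 0.0]
contact_force: [-0.9, 0.6, 3.8]
gripper_width: -0.001
time: 8.55
tool_pos: [0.6329, -0.1264, 0.149]
tool_rot: [-0.001, 1.0, 0.002, -0.001]
contact_force: [-0.3, 0.1, -0.0]
gripper_width: -0.001
wrist [ 24. 163.] 1257 z 0.0332 [651.4  61.5] [24.9 34.7] 84.8
wrist [149. 186.] 1856 z 0.0336 [633.4 -38.3] [17.1 78.6] 2.8
wrist [ 40. 307.] 891 z 0.0332 [514.6  74.1] [24.7 38.5] 84.3
top [218. 165.] 111 z 0.0424 [650.8 158.9] [36.7 35.4] 70.9
top [246. 165.] 45 z 0.0326 [652.1  63. ] [13.9 28.4] 89.7
top [274. 170.] 81 z 0.0319 [633.8 -30.9] [62.7 14.1] 89.5
top [216. 183.] 44 z 0.0318 [589.7 167.1] [27.9 14. ] 89.5
top [214. 201.] 77 z 0.0429 [526.9 171.6] [32.3 33.7] 51.5
top [242. 205.] 51 z 0.0314 [512.4  75.6] [17.2 27.7] 89.8
```

```bash
python3 -m crank '[2,-20,0,0,0, 5,-60,0,0,0, 8,-105,0,0,0, 11,-150,0,0,0, 14,-195,0,0,0, 16,-235,0,0,0, 17,-265,10,0,0, 17,-280,25,0,0, 17,-285,45,0,0, 17,-285,65,0,0]'; python3 -m crank '[0,0,15,0,0, 0,0,25,0,0, 0,0,32,0,0, 0,0,36,0,0, 0,0,37,0,0, 0,0,37,0,0, 0,0,37,0,0, 0,0,37,0,0, 0,0,37,0,0, 0,0,37,0,0]'; python3 look.py pics/w3.png
```

```text
time: 9.65
tool_pos: [0.6492, 0.1583, 0.0836]
tool_rot: [0.0, 1.0, 0.002, -0.0]
contact_force: [-0.1, 0.2, -1.2]
gripper_width: 0.001
time: 10.65
tool_pos: [0.65, 0.1574, 0.0486]
tool_rot: [-0.0, 1.0, 0.001, 0.0]
contact_force: [0.0, 0.2, 0.3]
gripper_width: 0.002
wrist [424. 231.] 2873 z 0.0328 [651.9  67.6] [24.7 36.2] 84.5
top [246. 165.] 54 z 0.0326 [650.4  64.7] [17.4 31.9] 89.7
top [274. 170.] 98 z 0.0321 [633.4 -36.1] [16.9 74. ] 3.7
top [270. 203.] 99 z 0.0432 [517.3 -17.1] [37.6 34.3] 89.5
top [242. 205.] 50 z 0.0323 [512.3  75.6] [17.2 27.7] 89.8
```

View pics/w3.png

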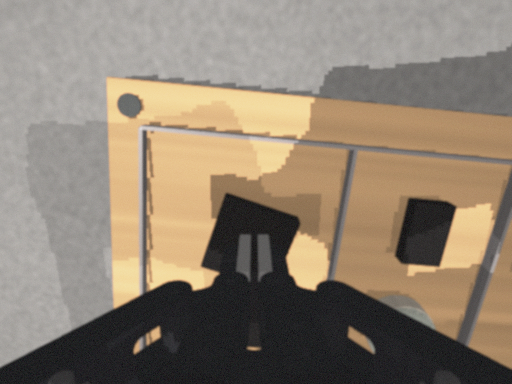

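The fingertips at (254,255) are over the square pad, which spans (205–298, 195–270). The jar edge at (405,310) is clear.

```bash
python3 -m crank '[0,0,2,0,0, 0,0,4,0,0, 0,0,5,0,0, 0,0,6,0,0, 0,0,7,0,0, 0,0,8,0,0, 0,0,9,0,0, 0,0,10,0,0, 0,0,11,0,0, 0,0,11,0,0]'; python3 -m crank '[0,0,1,0,0, 0,0,2,0,0, 0,0,3,0,0, 0,0,4,0,0, 0,0,5,0,0, 0,0,5.5,0,0, 0,0,5.5,0,0, 0,0,5.5,0,0, 0,0,5.5,0,0, 0,0,5.5,0,0]'
```

```text
time: 11.75
tool_pos: [0.6498, 0.1574, 0.037]
tool_rot: [-0.0, 1.0, 0.001, 0.0]
contact_force: [-2.0, -0.8, 2.6]
gripper_width: -0.0
time: 12.75
tool_pos: [0.6499, 0.1574, 0.0317]
tool_rot: [-0.0, 1.0, 0.001, 0.0]
contact_force: [-0.6, -0.4, 1.7]
gripper_width: -0.004
```

```bash
python3 -m crank '[0,0,-5,0,0, 0,0,-20,0,0, 0,0,-50,0,0, -10,10,-85,0,0, -25,30,-118,0,0, -40,60,-118,0,0, -50,80,-118,0,0, -50,80,-118,0,0, -50,80,-118,0,0, -50,80,-118,0,0]'; python3 look.py
```

```text
time: 13.75
tool_pos: [0.6005, 0.0779, 0.1502]
tool_rot: [-0.0, 1.0, 0.002, 0.0]
contact_force: [0.9, -0.7, 1.0]
gripper_width: -0.004
wrist [153. 125.] 2389 z 0.0325 [649.8 159. ] [39. 38.] 70.6
wrist [271. 125.] 1057 z 0.033 [650.2  65.2] [19.4 33.6] 85.2
wrist [395. 148.] 2035 z 0.0331 [632.3 -35.2] [16.8 79.8] 2.7
wrist [148. 196.] 997 z 0.0329 [591.1 167.5] [34.7 21.3] 84.9
top [275. 170.] 106 z 0.0324 [633.4 -37.6] [16.9 76.9] 3.4
top [270. 203.] 93 z 0.0436 [517.2 -18.8] [34.2 34.3] 89.4
```

```bash
python3 -m crank '[-15,18,0,0,0, -40,47,0,0,0, -60,72,0,0,0, -75,88,0,0,0, -82,96,0,0,0, -82,96,10,0,0, -82,96,25,0,0, -82,96,45,0,0, -82,96,65,0,0, -82,96,75,0,0]'; python3 -m crank '[0,0,10,0,0, 0,0,17,0,0, 0,0,22,0,0, 0,0,26,0,0, 0,0,26,0,0, 0,0,26,0,0, 0,0,26,0,0, 0,0,26,0,0, 0,0,26,0,0, 0,0,26,0,0]'; python3 look.py pics/w4.png
```

```text
time: 14.85
tool_pos: [0.5169, -0.0178, 0.0712]
tool_rot: [-0.001, 1.0, 0.002, -0.002]
contact_force: [-0.2, -0.2, -0.0]
gripper_width: -0.001
time: 15.85
tool_pos: [0.5184, -0.019, 0.049]
tool_rot: [0.0, 1.0, 0.001, 0.0]
contact_force: [0.1, -0.3, 0.4]
gripper_width: 0.001
wrist [291.  11.] 3913 z 0.0331 [625.1 -37. ] [ 9.9 77.9] 0.1
wrist [ 80. 243.] 2763 z 0.033 [512.9  75.3] [24.1 37.4] 84.4
top [219. 166.] 107 z 0.0314 [650.9 158.7] [36.5 36.7] 68.6
top [246. 165.] 50 z 0.032 [650.5  64.7] [17.4 31.9] 89.7
top [275. 170.] 90 z 0.0322 [633.6 -37.8] [69.7 14.1] 89.5
top [216. 183.] 46 z 0.0332 [591.2 167. ] [27.9 17.5] 89.5
top [214. 201.] 79 z 0.0425 [527.5 172.4] [34.4 33.5] 51.0
top [242. 205.] 55 z 0.0318 [514.1  75.6] [17.2 31.2] 89.8
```

View pics/w4.png

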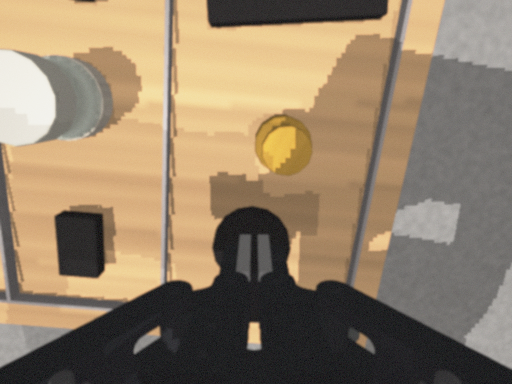

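The fingertips at (254,255) are centred on the round pad. The weight at (284,145) is well clear.

```bash
python3 -m crank '[0,0,2,0,0, 0,0,4,0,0, 0,0,5,0,0, 0,0,6,0,0, 0,0,7,0,0, 0,0,8,0,0, 0,0,9,0,0, 0,0,10,0,0, 0,0,11,0,0, 0,0,11,0,0]'; python3 -m crank '[0,0,1,0,0, 0,0,2,0,0, 0,0,3,0,0, 0,0,4,0,0, 0,0,5,0,0, 0,0,6,0,0, 0,0,6,0,0, 0,0,6,0,0, 0,0,6,0,0, 0,0,6,0,0]';  python3 -m crank '[0,0,-5,0,0, 0,0,-20,0,0, 0,0,-50,0,0, -5,0,-85,0,0, -15,0,-118,0,0, -35,0,-140,0,0, -50,0,-160,0,0, -60,0,-160,0,0, -60,0,-160,0,0, -60,0,-160,0,0]'; python3 look.py pics/w5.png
```

```text
time: 16.95
tool_pos: [0.5184, -0.019, 0.0376]
tool_rot: [0.0, 1.0, 0.001, 0.0]
contact_force: [-1.4, 0.2, 1.1]
gripper_width: -0.004
time: 17.95
tool_pos: [0.5184, -0.019, 0.0317]
tool_rot: [0.0, 1.0, 0.001, 0.0]
contact_force: [0.1, 0.6, 0.6]
gripper_width: -0.0
time: 18.95
tool_pos: [0.4578, -0.0191, 0.1907]
tool_rot: [-0.0, 1.0, 0.001, -0.001]
contact_force: [-0.2, 0.5, -0.1]
gripper_width: -0.001
wrist [35. 22.] 1185 z 0.0327 [588.5 166. ] [38.2 20. ] 84.6
wrist [ 35. 100.] 1513 z 0.0431 [525.4 171.2] [41.2 41. ] 49.3
wrist [253. 112.] 1289 z 0.0325 [516.2 -16.9] [35.3 35.4] 44.9
wrist [150. 117.] 869 z 0.0328 [511.   76.1] [21.5 33.3] 85.5
top [219. 166.] 108 z 0.0324 [650.7 158.6] [36.4 36.6] 68.6
top [246. 165.] 51 z 0.0328 [650.3  64.7] [17.4 31.9] 89.7
top [275. 170.] 92 z 0.0324 [633.6 -36.1] [73.1 14.1] 89.5
top [216. 183.] 47 z 0.0324 [591.3 167.1] [27.9 17.5] 89.5
top [214. 201.] 79 z 0.0425 [527.5 172.4] [34.4 33.5] 51.0
top [245. 204.] 101 z 0.0343 [520.9  67. ] [35.5 67. ] 77.9
```

View pics/w5.png

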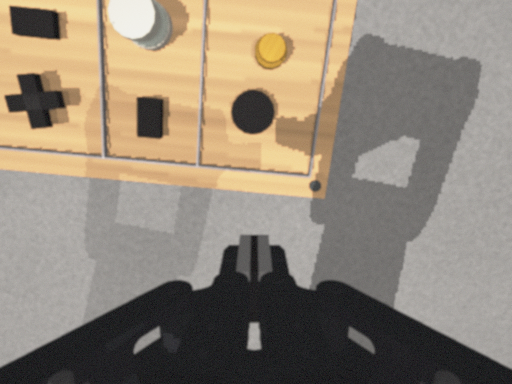

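The round pad at (253,112) is level with the seated pad at (150,117). The cross at (35,100) still stands, and the weight (271,50) and jar (140,20) are upright in place. I'm handing in.

```bash
python3 -c "
from plant import order; print(order.job_done())"
```

```text
the job is handed in; nothing more can be done
None
```

I pushed the long, square and round pads straight down with shut fingertips, in that order, and finished each before starting the next. I handed the job in at about 19 s, with the arm clear of everything.

- **Pad heights:** the last camera readings put the three pad tops at about 32.4 mm (long), 32.4 mm (square) and 32.5 mm (round). The seated pads read 32.4–32.8 mm, so all three are level to within the measuring error.
- **Force:** the highest vertical force I read was about 4 N. I only read it at the end of each one-second move, so short peaks in between were not seen.
- **Plus-shaped pad:** it still stands at about 42.5 mm, the same as at the start.
- **Loose things:** the jar and the weight look upright and in place. I did not re-check the things on the table, but the arm never went down near them.
- **Disagreement:** in the last top view the black-colour detection showed no separate round pad. One patch read 34.3 mm, centred by the nearest seated pad and wider than it, probably including part of the arm, so the round pad's height comes from the wrist camera. The two cameras also differed by about 1 mm in absolute height, so I compared pads within one view.

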